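# Snug down a sample jar lid and put the jar on the scale

### The job

The orange screw lid of the square-footed sample jar is only started on its thread. With the jar standing in its blue nest, screw the lid down clockwise until it is snug, about 0.4 newton metres, without overtightening it; then lift the jar out by its lid and set it gently upright on the middle of the round pan of the scale that stands beside the nest, in front of the robot, and let go. Leave the other things on the table where they are.

Things in the scene. Friction and masses are not known exactly. Their poses are not given: they have to be found in the camera images.
- lid_center (a point): Orange ribbed round screw lid, 54 mm across and 22 mm high; this point is on its axis, half-way up, 76 mm above the jar's foot at the start. Below the lid are 8 mm of free neck, 45 mm across, down to the shoulder. Clockwise seen from above (yaw decreasing) tightens and lowers it, 1.27 mm per rad. Its ribbed grip sleeve is soft and twists on the lid by 0.67 rad per N m. The jar can be lifted by it
- jar_lid: The lid proper in its sleeve, white line on top along its x; origin in the centre of its underside, 11 mm below lid_center. It turns at about 0.2 N m until, after 0.6 to 2.4 rad (differs, unseen), its liner bears on the rubber seal; then torque rises 0.6 N m per rad of the lid. Snug is 0.3 to 0.6 N m; above 0.75 N m the seal is spoilt. Released, it stays or eases back a little
- jar_foot (a point): White sample jar, 56 x 56 mm square body 50 mm high, 87 mm high with the lid, 0.28 to 0.5 kg; this point is the centre of its underside, z up, x and y square to its sides. It stands loose in the nest, which keeps it from turning by more than about 4 degrees
- jar: The same jar with its lid; origin at the centre of its underside
- nest_floor (a point): Blue square nest fixed to the table, 82 x 82 mm and 22 mm high, with a square pocket 59.5 mm wide and 16 mm deep; this point is the centre of the pocket's floor, 6 mm above the table; x and y square to its walls. A steel foot plate 125 mm long and 5 mm high runs under it along x
- scale_pan (a point): Bench scale fixed on the table, 245 x 192 mm, white and blue, keys toward the robot, to the left or right of the nest (not those further off); this point is the centre of the top of its round steel pan, 122 mm across and 85 mm above the table; z up. The pan does not sink noticeably
- scale: The same scale; origin under its middle on the table, x from the keys toward the pan
- tin_a: Bystander: closed gold tin, 66 mm across, 22 mm high; origin under its centre
- tin_b: Bystander: another closed gold tin, 66 mm across, 22 mm high; origin under its centre
- spare_lid: Bystander: flat gold tin lid, 69 mm across, 7 mm high; origin under its centre
- pen: Bystander: white marker pen with blue cap, 130 mm long, 14 mm thick; origin under its centre
- roll: Bystander: roll of white labels lying flat, 83 mm across, 40 mm high; origin under its centre
- spoon: Bystander: grey spoon, 165 mm long; origin under its centre

How it is judged (in metres and radians):
On the way:
1. with the jar standing in the nest, the lid is screwed down until it presses on the seal with 4 to 24 N (roughly 0.27 to 0.63 N m) (contact force between jar_lid and jar_seal_c0 between 4 and 24 N and distance between jar_foot and nest_floor below 0.008 m), for 0.2 s.
At the end, for the whole second after the job is handed in: The lid is snug (it presses on the seal with 3 to 24 N), and the jar stands upright (within 0.08 rad) at rest on the scale's pan, its foot within 30 mm of the pan's centre and within 5 mm of its height (contact force between jar_lid and jar_seal_c0 between 3 and 24 N and horizontal distance between jar_foot and scale_pan below 0.03 m and z of jar_foot in the frame of scale_pan between -0.005 and 0.005 m and angle between jar's own z axis and vertical below 0.08 rad and linear speed of jar below 0.02 m/s and contact force between jar and scale above 1 N); the robot touches nothing.
It fails at once if the lid is overtightened: it presses on the seal with more than 31 N (about 0.75 N m) (contact force between jar_lid and jar_seal_c0 above 31 N).
It fails at once if the jar is banged down on the scale with more than 45 N (contact force between jar and scale above 45 N).
It fails at once if the jar is tipped by more than 0.5 rad (angle between jar's own z axis and vertical above 0.5 rad).
It fails at once if a bystander (gold tins, spare tin lid, marker pen, label roll, spoon) is moved by more than 30 mm (distance of any of tin_a, tin_b, spare_lid, pen, roll, spoon from where it was at the start of the episode above 0.03 m).
It also fails if it takes over 61 s, if anything falls off the work surface, if the arm or the gripper's body presses on something with over 40 N, if the wrist force passes 120 N, or if a joint passes its speed limit or range.

### The arm

A 7-joint arm with a two-finger parallel gripper is mounted at the origin on a cart in front of the work surface, level with it; the furniture and walls round the work are solid. World frame = base frame: x ahead of the robot, y to its left, z up, the work surface at z = 0. Lengths are in mm, angles in rad, forces in N, time in s.
With the tool pointing down it reaches from about 400 to 875 mm from the base axis. Payload 4.4 kg.
Tool frame: the origin (TCP) lies at the very end of the fingers, on their centre line; the grasp point (between the pads) lies 19 mm behind it; z points along the fingers, y is the line along which they close (so a half turn about z gives the same grasp; the last joint's range is limited). The gripper opens to 85 mm and grips with 20 to 120 N. Pads are 22 mm wide; open, the fingers measure 114 mm over their backs; the gripper's body (76 mm by 85 mm) begins 54 mm behind the grasp point. The pads swing forward as they close: fully open they stand 13 mm farther back than shut.
Start: joints at [1.155, 0.628, 0.038, 1.517, -0.027, 0.996, -0.02], TCP at [222.789, -610.641, 231.313] pointing down, gripper open.
Joint ranges: [-3.06, 3.06], [-0.37, 2.12], [-1.25, 1.32], [0.18, 2.47], [-1.1, 4.24], [0.23, 1.98], [-2.94, 2.94]. Speed limits (rad/s): [2.57, 2.57, 3.14, 3.14, 3.14, 3.14, 3.14].

### API

Orientations are given as a unit quaternion [x, y, z, w].
In Python, from plant import ctrl gives the robot as it stands.
- The arm moves only by the shell command python3 -m creep 'ROWS' [FORCE]. ROWS is JSON, one flat list of numbers, 7 for each row, row after row: the shift along the tool's x, y, z in cm, then the turn, a rotation vector about the tool's x, y, z in rad, then the closure, from 0 (fully open) to 1 (shut). In form: [x, y, z, wx, wy, wz, fingers, x, y, z, wx, wy, wz, fingers, ...]. A call has exactly 10 rows; each row shifts and turns the commanded pose from where the row before left it, along the tool's axes as they then stand; what a row does not reach is not made up. A row lasts 1/12 s, in which the tool goes at most 41.7 mm and 7.16 degrees, less where a joint would pass 70% of its speed; a pose out of reach is approached as far as the arm can. A call is refused whole if a number of a shift passes 4.17 or a number of a turn 0.125, either way. A call with a gripper value outside its range is refused whole. The fingers move at their own pace and stop on an object; FORCE is the grip in N (left out, the last holds). Time passes only in rows, so rows that do not move let the fingers close, or fill a call up. It gives the time, the measured TCP pose, the force, the opening and the grip force at its end, in the units of the state.
- ctrl.get_state(): the state, without advancing time (a new reading comes with each control period).
- ctrl.read_camera(name): name is "scene" or "top" or "wrist"; returns a dict with "color" (400x640x3 uint8, blue, green, red), "range_z" (400x640 float32, mm along the optical axis (not along the pixel's ray), 0 where there is no reading), "intrinsics" (3x3 intrinsics, pixels), "rvec" (rotation vector, rad) and "tvec" (3), from world to camera coordinates, as OpenCV has them. Camera axes: x right, y down, z forward; pixel columns grow to the right and rows downward; lengths in mm; the calibration is good to about 2 mm. A picture is of the moment at which its call begins.
- ctrl.close_job(): hands the job in; it is judged then, once.
Trained networks look in a picture, given as the dict that the camera call returned (one of the last four; its "shot" number tells which), for a name from the list of things; names that differ only in an ending like _2 or _b are one class to them, and where a whole thing is asked for, a point or a joint stands for the part that bears it (a point fixed in the world has none). Each returns a list of dicts, best first, with "confidence" (0 to 1); they miss things now and then, are a little off and sometimes report something else, mostly with a low value. They report only what shows in the picture. A call takes as long as a camera call.
- ctrl.cut_out(picture, query): "pixels" (400x640 bool, what is visible of it) and "extent" ([centre column, centre row, width, height] in pixels, round what is visible of it).
The state is a dict: "time_s": time; "joints": joint angles; "joint_vel": joint speeds; "tau": joint torques, N m; "tool_pos": TCP position; "orientation": TCP orientation; "wrist_force": force on the tool from outside, world axes, zero at the start; "ft_torque": the same for the moment, N m; "grip_width": opening from 0.0 (shut) to 1.0 (fully open); "grip_force": force on a finger pad.
Only numpy, scipy, OpenCV 4.12 (cv2) and the standard library are available. Lean on these libraries where they do the work, as an engineer would, in place of code of your own. Each camera call takes 0.05 s, during which the arm holds its last target. There are 200 camera calls.

## Working session

There is one attempt and no reset: what is moved stays moved. The work goes in short steps, Python scripts to look and compute and a shell command to move; the robot and the scene stay as the last step left them, time stands still between calls to the robot, and variables do not carry over. Pictures are saved under pics/ and viewed, at most 10 in all, crops included, and the job is handed in when it is done.

```bash
mkdir -p pics
cat > h.py <<'E'
import numpy as np,cv2
from plant import ctrl
from scipy.spatial.transform import Rotation as R
def pts(p,mask):
    K=np.array(p["intrinsics"]);z=p["range_z"];m=mask&(z>0)
    v,u=np.nonzero(m);d=z[m]
    c=np.stack([(u-K[0,2])/K[0,0]*d,(v-K[1,2])/K[1,1]*d,d],1)
    M=cv2.Rodrigues(np.array(p["rvec"],float))[0]
    return (c-np.array(p["tvec"]).ravel())@M, u,v
def st():
    s=ctrl.get_state(); print({k:np.round(s[k],3).tolist() for k in s})
E
python3 - <<'E'
from h import *
st()
ims=[]
for n in("scene","top"):
    p=ctrl.read_camera(n); cv2.imwrite(f"pics/{n}.png",p["color"])
    for q in("jar_lid","jar","scale","nest_floor"):
        try:
            for r in ctrl.cut_out(p,q)[:3]:
                w,u,v=pts(p,r["pixels"])
                print(n,q,round(r["confidence"],2),np.round(r["extent"]),np.round(np.median(w,0)),np.round(np.percentile(w,2,0)),np.round(np.percentile(w,98,0)))
        except Exception as e: print(n,q,e)
E
```

```text
{'time_s': 0.0, 'joints': [1.155, 0.629, 0.038, 1.518, -0.027, 0.996, -0.02], 'joint_vel': [-0.002, 0.0, 0.0, 0.001, -0.002, -0.0, 0.001], 'tau': [-0.0, -56.339, 1.227, -19.344, 0.011, 0.011, 0.0], 'tool_pos': [222.536, -610.058, 230.393], 'orientation': [0.985, 0.174, -0.0, -0.001], 'wrist_force': [-0.757, 0.574, -0.279], 'ft_torque': [-0.054, -0.019, 0.011], 'grip_force': 0.0, 'grip_width': 1.001}
scene jar_lid 0.47 [354. 189.  15.  10.] [ 502. -163.   90.] [ 483. -356.    1.] [ 635. -146.   97.]
scene jar_lid 0.2 [271. 218.  12.  11.] [708.  96.  20.] [686.  63.   4.] [746. 121.  25.]
scene jar 0.7 [354. 198.  15.  22.] [ 497. -157.   57.] [ 479. -269.    2.] [ 535. -141.   95.]
scene jar 0.57 [272. 219.  15.  14.] [707.  97.  19.] [684.  62.  -0.] [746. 121.  25.]
scene scale 0.74 [310. 242.  80.  59.] [446. 207.  57.] [344.  98.  13.] [585. 286.  87.]
scene nest_floor 0.72 [354. 209.  25.   8.] [ 481. -144.   13.] [ 452. -211.   -1.] [ 547. -130.   25.]
scene nest_floor 0.44 [372. 177.  27.   8.] [ 601. -483.    8.] [ 547. -498.    1.] [ 658. -470.   16.]
top jar_lid 0.48 [367. 208.  15.  16.] [ 506. -178.   93.] [ 482. -202.   82.] [ 530. -154.  100.]
top jar_lid 0.26 [365. 210.  15.  21.] [ 500. -174.   90.] [ 476. -202.   19.] [ 532. -151.   99.]
top jar 0.73 [264. 221.  67.  79.] [464. 167.  61.] [351.  70.  35.] [584. 268.  89.]
top jar 0.25 [183. 200.  18.  18.] [538. 468.  21.] [509. 441.  12.] [568. 500.  29.]
top scale 0.74 [267. 220.  69.  81.] [464. 167.  60.] [348.  70.  24.] [586. 271.  89.]
top nest_floor 0.89 [364. 212.  21.  37.] [ 480. -173.   16.] [ 445. -215.   -3.] [ 565. -138.   33.]
```

Run:
```python
import cv2
a=cv2.imread("pics/top.png"); 
cv2.imwrite("pics/topc.png",cv2.resize(a[130:330,130:470],(800,470),interpolation=cv2.INTER_CUBIC))
```

```text
(no output)
```

View pics/topc.png

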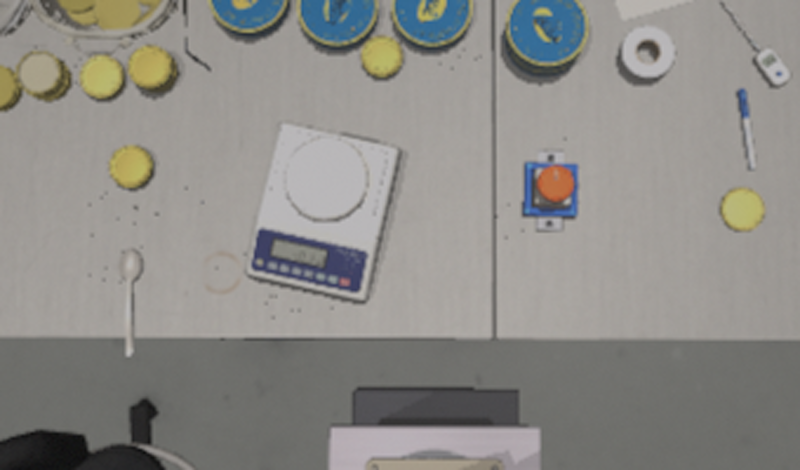

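View pics/scene.png

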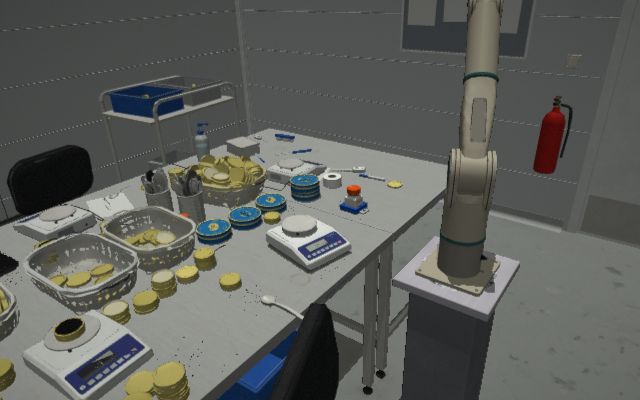

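The top crop shows the jar with its orange lid at (555,184) in the nest, and the scale to its left with the pan at (326,178). The pen, tin and roll lie well to the right. I'm moving toward the jar and will look from close by.

```bash
python3 -m creep '[3,-2.2,0,0,0,0,0, 3,-2.2,0,0,0,0,0, 3,-2.2,0,0,0,0,0, 3,-2.2,0,0,0,0,0, 3,-2.2,0,0,0,0,0, 3,-2.2,0,0,0,0,0, 3,-2.2,0,0,0,0,0, 3,-2.2,0,0,0,0,0, 3,-2.2,0,0,0,0,0, 3,-2.2,0,0,0,0,0]' 60
python3 - <<'E'
from h import *
st()
p=ctrl.read_camera("wrist"); cv2.imwrite("pics/w1.png",p["color"])
for q in("jar_lid","jar"):
    for r in ctrl.cut_out(p,q)[:2]:
        w,u,v=pts(p,r["pixels"]); print(q,r["confidence"],np.round(r["extent"]),np.round(np.median(w,0)),np.round(np.percentile(w,2,0)),np.round(np.percentile(w,98,0)))
p=ctrl.read_camera("top")
r=ctrl.cut_out(p,"scale")[0]
w,u,v=pts(p,r["pixels"]);t=w[(w[:,2]>76)]
print(len(t),np.median(t,0),t.min(0),t.max(0))
c=cv2.minEnclosingCircle(t[:,:2].astype(np.float32)); print(c)
E
```

```text
time_s: 1.33
tool_pos: [430.1, -299.6, 231.6]
orientation: [0.985, 0.174, 0.0, 0.0]
wrist_force: [0.3, -0.9, 1.0]
grip_width: 1.003
grip_force: 0.0
{'time_s': 1.333, 'joints': [0.54, 0.448, 0.022, 1.867, -0.013, 0.826, -0.653], 'joint_vel': [-0.827, -0.028, -0.038, 0.049, 0.022, -0.032, -0.864], 'tau': [4.441, -45.095, 0.879, -16.203, -0.009, 0.209, 0.921], 'tool_pos': [430.076, -299.645, 231.634], 'orientation': [0.985, 0.174, 0.0, 0.0], 'wrist_force': [0.322, -0.906, 0.991], 'ft_torque': [-0.021, -0.01, -0.039], 'grip_force': 0.0, 'grip_width': 1.003}
jar_lid 0.67 [221.  67.  57.  67.] [ 510. -179.   94.] [ 485. -202.   80.] [ 534. -153.   95.]
jar 0.82 [229.  74.  79.  74.] [ 510. -185.   93.] [ 483. -205.   20.] [ 535. -152.   95.]
976 [512.26911087 161.62286626  84.28996521] [452.83213219  99.86892489  76.15705251] [573.6011399  222.87428671  95.39667197]
((513.58642578125, 160.7610626220703), 62.39686965942383)
```

View pics/w1.png

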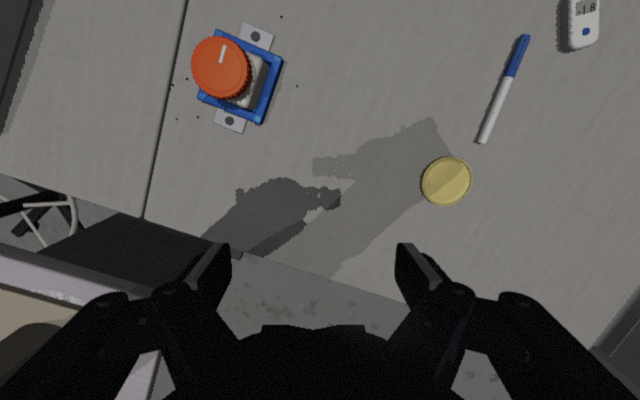

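The wrist view shows the lid at pixel (221,67), white line visible, with its centre at about (510,-179). The pan centre is about (513,161). I'm going above the lid and pre-turning so the last joint has room.

```bash
python3 -m creep '[1.95,-1.44,0,0,0,0,0, 1.95,-1.44,0,0,0,0,0, 1.95,-1.44,0,0,0,0,0, 1.95,-1.44,0,0,0,0,0, 1.95,-1.44,0,0,0,0,0, 1.95,-1.44,0,0,0,0,0, 0,0,1.5,0,0,-0.12,0, 0,0,1.5,0,0,-0.12,0, 0,0,1.5,0,0,-0.12,0, 0,0,1.5,0,0,-0.12,0]' 60;  python3 - <<'E'
from h import *
st()
p=ctrl.read_camera("wrist"); cv2.imwrite("pics/w2.png",p["color"])
for q in("jar_lid","jar"):
    for r in ctrl.cut_out(p,q)[:2]:
        w,u,v=pts(p,r["pixels"]); t=w[w[:,2]>88]
        print(q,r["confidence"],np.round(r["extent"]),cv2.minEnclosingCircle(t[:,:2].astype(np.float32)),np.median(t,0),t.min(0),t.max(0))
E
```

```text
time_s: 2.42
tool_pos: [509.0, -182.1, 170.7]
orientation: [0.915, 0.404, -0.0, 0.001]
wrist_force: [0.6, 0.2, -0.3]
grip_width: 0.999
grip_force: 0.0
{'time_s': 2.417, 'joints': [0.37, 0.553, -0.118, 1.886, 0.097, 0.708, -0.542], 'joint_vel': [0.257, 0.267, -0.374, 0.163, 0.362, -0.397, 1.074], 'tau': [-1.578, -49.802, -0.13, -15.287, -0.429, 0.42, -1.106], 'tool_pos': [508.975, -182.089, 170.743], 'orientation': [0.915, 0.404, -0.0, 0.001], 'wrist_force': [0.635, 0.173, -0.348], 'ft_torque': [0.003, 0.01, 0.019], 'grip_force': 0.0, 'grip_width': 0.999}
jar_lid 0.58 [310. 198.  62.  66.] ((509.6722717285156, -176.1902618408203), 27.553207397460938) [ 511.00021259 -174.96093321   93.94252097] [ 482.36470898 -203.32339975   88.15975754] [ 536.8641442  -148.93459313   97.07141539]
jar 0.62 [310. 190.  74.  86.] ((509.8475036621094, -176.32516479492188), 27.528779983520508) [ 511.09295984 -175.0776934    93.95051237] [ 483.49172302 -203.14180327   88.15975754] [ 536.8641442  -148.93459313   97.07141539]
```

View pics/w2.png

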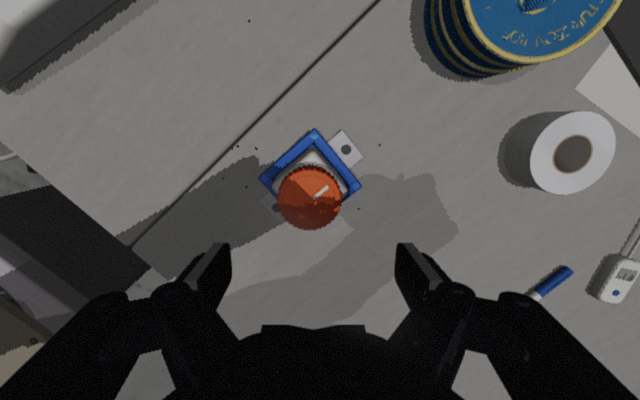

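The lid is at (310,198), centred between the fingers. Tightening lowers j7, so I pre-turn further the same way.

```bash
python3 -m creep '[0.47,-0.32,0,0,0,-0.12,0, 0,0,0,0,0,-0.12,0, 0,0,0,0,0,-0.12,0, 0,0,0,0,0,-0.12,0, 0,0,0,0,0,-0.12,0, 0,0,0,0,0,-0.12,0, 0,0,0,0,0,-0.12,0, 0,0,0,0,0,-0.12,0, 0,0,0,0,0,-0.12,0, 0,0,0,0,0,-0.12,0]'
python3 -m creep '[0,0,0.5,0,0,-0.12,0, 0,0,0.5,0,0,-0.12,0, 0,0,0.5,0,0,-0.12,0, 0,0,0.5,0,0,-0.12,0, 0,0,0.5,0,0,-0.12,0, 0,0,0.5,0,0,-0.12,0, 0,0,0.5,0,0,-0.12,0, 0,0,0.5,0,0,-0.12,0, 0,0,0,0,0,0,0, 0,0,0,0,0,0,0]'
python3 - <<'E'
from h import *
st()
p=ctrl.read_camera("wrist"); cv2.imwrite("pics/w3.png",p["color"])
print(R.from_quat(ctrl.get_state()["orientation"]).as_matrix().round(3))
for q in("jar_lid",):
    for r in ctrl.cut_out(p,q)[:2]:
        w,u,v=pts(p,r["pixels"]); t=w[w[:,2]>88]
        print(q,r["confidence"],np.round(r["extent"]),cv2.minEnclosingCircle(t[:,:2].astype(np.float32)),np.median(t,0),t.min(0),t.max(0))
E
```

```text
time_s: 3.4
tool_pos: [510.7, -175.9, 172.5]
orientation: [0.528, 0.849, -0.0, 0.001]
wrist_force: [-0.3, 0.3, 0.3]
grip_width: 1.0
grip_force: 0.0
time_s: 4.23
tool_pos: [510.3, -175.5, 131.7]
orientation: [0.079, 0.997, -0.0, 0.0]
wrist_force: [0.5, 0.1, 0.9]
grip_width: 1.0
grip_force: 0.0
{'time_s': 4.233, 'joints': [0.718, 0.697, -0.684, 1.91, 0.63, 0.762, 1.085], 'joint_vel': [-0.012, -0.011, 0.001, -0.005, -0.002, -0.004, 0.0], 'tau': [0.212, -48.444, -8.265, -12.74, 0.073, 0.03, 0.15], 'tool_pos': [510.335, -175.535, 131.746], 'orientation': [0.079, 0.997, -0.0, 0.0], 'wrist_force': [0.547, 0.074, 0.859], 'ft_torque': [0.009, 0.032, -0.032], 'grip_force': 0.0, 'grip_width': 1.0}
[[-0.987  0.158  0.001]
 [ 0.158  0.987 -0.001]
 [-0.001 -0.001 -1.   ]]
jar_lid 0.68 [311. 216.  74.  77.] ((509.7082824707031, -176.76165771484375), 27.482715606689453) [ 508.02731274 -176.14504068   93.89075095] [ 482.49494419 -203.45829027   88.0255147 ] [ 536.55212788 -149.69771178   96.16724502]
```

```bash
python3 -m creep '[0,-0.1,1,0,0,0,0, 0,0,1,0,0,0,0, 0,0,1,0,0,0,0, 0,0,1,0,0,0,0, 0,0,1,0,0,0,0, 0,0,1,0,0,0,0, 0,0,0.4,0,0,0,0, 0,0,0,0,0,0,0, 0,0,0,0,0,0,0, 0,0,0,0,0,0,0]' 60
python3 -m creep '[0,0,0,0,0,0,1, 0,0,0,0,0,0,1, 0,0,0,0,0,0,1, 0,0,0,0,0,0,1, 0,0,0,0,0,0,1, 0,0,0,0,0,0,1, 0,0,0,0,0,0,1, 0,0,0,0,0,0,1, 0,0,0,0,0,0,1, 0,0,0,0,0,0,1]' 60
python3 - <<'E'
from h import *
st()
p=ctrl.read_camera("scene"); cv2.imwrite("pics/s3.png",cv2.resize(p["color"][130:250,290:450],(800,600),interpolation=cv2.INTER_CUBIC))
E
```

```text
time_s: 5.17
tool_pos: [510.6, -175.2, 67.6]
orientation: [0.076, 0.997, 0.0, 0.0]
wrist_force: [0.4, 0.0, 0.1]
grip_width: 1.0
grip_force: 0.0
time_s: 6.0
tool_pos: [510.4, -176.1, 67.9]
orientation: [0.076, 0.997, -0.001, 0.0]
wrist_force: [-0.9, -2.1, 6.2]
grip_width: 0.611
grip_force: 61.9
{'time_s': 6.0, 'joints': [0.661, 0.785, -0.596, 1.947, 0.734, 0.637, 1.004], 'joint_vel': [0.001, 0.0, 0.0, 0.0, 0.0, 0.0, -0.0], 'tau': [-1.392, -48.427, -8.471, -9.31, -0.327, -0.587, -0.002], 'tool_pos': [510.442, -176.12, 67.897], 'orientation': [0.076, 0.997, -0.001, 0.0], 'wrist_force': [-0.938, -2.102, 6.2], 'ft_torque': [-0.441, 0.161, -0.024], 'grip_force': 61.947, 'grip_width': 0.611}
```

View pics/s3.png

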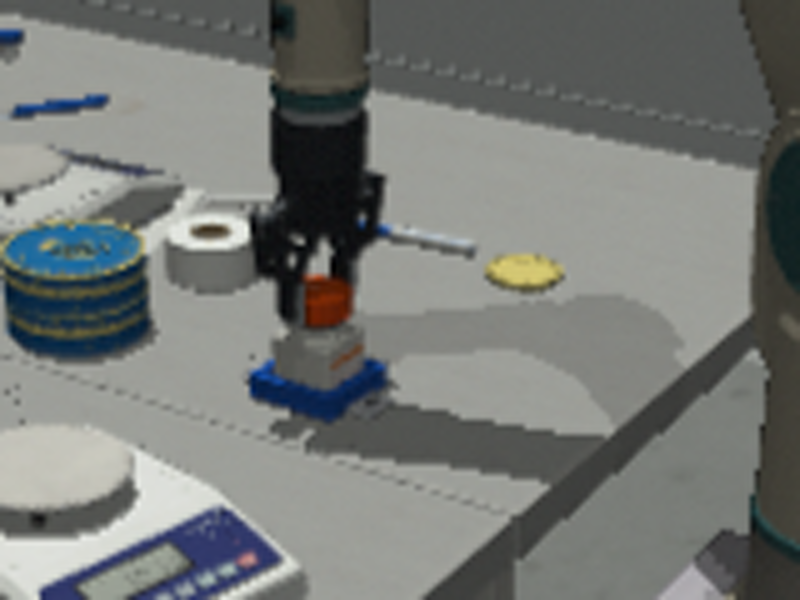

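The grip holds the lid squarely (lid at about (327,300) in the crop). Now tightening in steps while watching the torque.

```bash
cat > t.py <<'E'
from h import *
s=ctrl.get_state();print("T",np.round(s["ft_torque"],3),"F",np.round(s["wrist_force"],1),"z",round(s["tool_pos"][2],1),"yaw",round(float(2*np.arctan2(s["orientation"][1],s["orientation"][0])),3),"j",np.round(s["joints"],2),"t",s["time_s"])
E
python3 t.py
python3 -m creep '[0,0,0.006,0,0,0.05,1, 0,0,0.006,0,0,0.05,1, 0,0,0.006,0,0,0.05,1, 0,0,0.006,0,0,0.05,1, 0,0,0.006,0,0,0.05,1, 0,0,0.006,0,0,0.05,1, 0,0,0.006,0,0,0.05,1, 0,0,0.006,0,0,0.05,1, 0,0,0,0,0,0,1, 0,0,0,0,0,0,1]' >/dev/null
python3 t.py
```

```text
T [-0.414  0.166  0.002] F [-1.2 -1.6  5.3] z 67.9 yaw 2.989 j [ 0.66  0.79 -0.6   1.95  0.73  0.64  1.  ] t 6.05
T [-0.349  0.342  0.211] F [-2.1 -2.8  7. ] z 67.5 yaw 2.59 j [ 0.6   0.76 -0.49  1.95  0.63  0.59  0.7 ] t 6.8833
```

```bash
python3 -m creep '[0,0,0.006,0,0,0.05,1, 0,0,0.006,0,0,0.05,1, 0,0,0.006,0,0,0.05,1, 0,0,0.006,0,0,0.05,1, 0,0,0.006,0,0,0.05,1, 0,0,0.006,0,0,0.05,1, 0,0,0.006,0,0,0.05,1, 0,0,0.006,0,0,0.05,1, 0,0,0,0,0,0,1, 0,0,0,0,0,0,1]' >/dev/null
python3 t.py
```

```text
T [-0.522  0.322  0.216] F [-2.1 -2.3  7.4] z 66.9 yaw 2.19 j [ 0.53  0.74 -0.38  1.95  0.51  0.54  0.41] t 7.7167
```

```bash
python3 -m creep '[0,0,0.006,0,0,0.05,1, 0,0,0.006,0,0,0.05,1, 0,0,0.006,0,0,0.05,1, 0,0,0.006,0,0,0.05,1, 0,0,0.006,0,0,0.05,1, 0,0,0.006,0,0,0.05,1, 0,0,0,0,0,0,1, 0,0,0,0,0,0,1, 0,0,0,0,0,0,1, 0,0,0,0,0,0,1]' >/dev/null
python3 t.py
```

```text
T [-0.595  0.359  0.19 ] F [-2.2 -3.   5.6] z 66.6 yaw 1.89 j [ 0.48  0.73 -0.3   1.95  0.42  0.52  0.2 ] t 8.55
```

```bash
python3 -m creep '[0,0,0.006,0,0,0.05,1, 0,0,0.006,0,0,0.05,1, 0,0,0.006,0,0,0.05,1, 0,0,0.006,0,0,0.05,1, 0,0,0.006,0,0,0.05,1, 0,0,0,0,0,0,1, 0,0,0,0,0,0,1, 0,0,0,0,0,0,1, 0,0,0,0,0,0,1, 0,0,0,0,0,0,1]' >/dev/null
python3 t.py
```

```text
T [-0.646  0.452  0.209] F [-2.5 -3.7  6.5] z 66.2 yaw 1.64 j [ 0.44  0.73 -0.24  1.96  0.34  0.5   0.03] t 9.3833
```

```bash
python3 -m creep '[0,0,0.006,0,0,0.05,1, 0,0,0.006,0,0,0.05,1, 0,0,0.006,0,0,0.05,1, 0,0,0.006,0,0,0.05,1, 0,0,0.006,0,0,0.05,1, 0,0,0.006,0,0,0.05,1, 0,0,0.006,0,0,0.05,1, 0,0,0.006,0,0,0.05,1, 0,0,0,0,0,0,1, 0,0,0,0,0,0,1]' >/dev/null
python3 t.py
```

```text
T [-0.763  0.494  0.235] F [-2.  -3.7  6.4] z 65.7 yaw 1.239 j [ 0.37  0.72 -0.13  1.96  0.2   0.48 -0.24] t 10.2167
```

```bash
python3 -m creep '[0,0,0.006,0,0,0.05,1, 0,0,0.006,0,0,0.05,1, 0,0,0.006,0,0,0.05,1, 0,0,0.006,0,0,0.05,1, 0,0,0.006,0,0,0.05,1, 0,0,0.006,0,0,0.05,1, 0,0,0,0,0,0,1, 0,0,0,0,0,0,1, 0,0,0,0,0,0,1, 0,0,0,0,0,0,1]' >/dev/null
python3 t.py
```

```text
T [-0.803  0.592  0.201] F [-4.3 -3.2  6.8] z 65.3 yaw 0.939 j [ 0.32  0.72 -0.06  1.96  0.09  0.47 -0.43] t 11.05
```

```bash
python3 -m creep '[0,0,0.006,0,0,0.05,1, 0,0,0.006,0,0,0.05,1, 0,0,0.006,0,0,0.05,1, 0,0,0.006,0,0,0.05,1, 0,0,0.006,0,0,0.05,1, 0,0,0.006,0,0,0.05,1, 0,0,0,0,0,0,1, 0,0,0,0,0,0,1, 0,0,0,0,0,0,1, 0,0,0,0,0,0,1]' >/dev/null
python3 t.py
```

```text
T [-0.826  0.755  0.282] F [-3.1 -3.2  8.3] z 65.0 yaw 0.64 j [ 0.27  0.72  0.02  1.96 -0.02  0.46 -0.63] t 11.8833
```

```bash
python3 -m creep '[0,0,0.006,0,0,0.05,1, 0,0,0.006,0,0,0.05,1, 0,0,0.006,0,0,0.05,1, 0,0,0.006,0,0,0.05,1, 0,0,0,0,0,0,1, 0,0,0,0,0,0,1, 0,0,0,0,0,0,1, 0,0,0,0,0,0,1, 0,0,0,0,0,0,1, 0,0,0,0,0,0,1]' >/dev/null
python3 t.py;python3 - <<'E'
from h import *
for i in range(4):
    ctrl.read_camera("top"); print(round(ctrl.get_state()["ft_torque"][2],3))
E
```

```text
T [-0.786  0.816  0.331] F [-4.8 -2.3  8.5] z 64.9 yaw 0.44 j [ 0.24  0.72  0.07  1.96 -0.1   0.46 -0.75] t 12.7167
0.385
0.304
0.348
0.325
```

```bash
python3 -m creep '[0,0,0.006,0,0,0.05,1, 0,0,0.006,0,0,0.05,1, 0,0,0.006,0,0,0.05,1, 0,0,0.006,0,0,0.05,1, 0,0,0,0,0,0.04,1, 0,0,0,0,0,0,1, 0,0,0,0,0,0,1, 0,0,0,0,0,0,1, 0,0,0,0,0,0,1, 0,0,0,0,0,0,1]' >/dev/null
python3 t.py;python3 - <<'E'
from h import *
for i in range(5):
    ctrl.read_camera("top"); print(round(ctrl.get_state()["ft_torque"][2],3))
E
```

```text
T [-0.776  1.     0.471] F [-3.7 -2.8  8.9] z 64.7 yaw 0.201 j [ 0.2   0.72  0.13  1.96 -0.19  0.47 -0.91] t 13.75
0.422
0.464
0.43
0.402
0.452
```

Torque is about 0.44 N m, so the lid is snug. I release and regrasp to relax the sleeve, then lift.

```bash
python3 -m creep '[0,0,0,0,0,0,0.2, 0,0,0,0,0,0,0.2, 0,0,0,0,0,0,0.2, 0,0,0,0,0,0,0.2, 0,0,0,0,0,0,1, 0,0,0,0,0,0,1, 0,0,0,0,0,0,1, 0,0,0,0,0,0,1, 0,0,0,0,0,0,1, 0,0,0,0,0,0,1]' 60
python3 t.py
python3 -m creep '[0,0,-0.3,0,0,0,1, 0,0,-0.3,0,0,0,1, 0,0,-0.3,0,0,0,1, 0,0,-0.5,0,0,0,1, 0,0,-0.5,0,0,0,1, 0,0,-1,0,0,0,1, 0,0,-1,0,0,0,1, 0,0,-1,0,0,0,1, 0,0,-1,0,0,0,1, 0,0,-1,0,0,0,1]'
python3 t.py
```

```text
time_s: 14.83
tool_pos: [510.6, -175.6, 64.2]
orientation: [0.995, 0.1, 0.0, 0.0]
wrist_force: [0.7, -1.6, 1.8]
grip_width: 0.616
grip_force: 63.0
T [-0.338 -0.188  0.007] F [ 0.7 -1.6  1.8] z 64.2 yaw 0.2 j [ 0.2   0.73  0.13  1.96 -0.19  0.46 -0.91] t 14.8333
time_s: 15.67
tool_pos: [510.3, -175.2, 134.4]
orientation: [0.995, 0.1, 0.0, 0.0]
wrist_force: [0.0, 0.4, -4.7]
grip_width: 0.613
grip_force: 63.5
T [ 0.007 -0.008  0.057] F [ 0.   0.4 -4.7] z 134.4 yaw 0.2 j [ 0.17  0.61  0.17  1.92 -0.16  0.62 -0.93] t 15.6667
```

```bash
python3 -m creep '[0,0,-1.1,0,0,0,1, 0,0,-1.1,0,0,0,1, 0,0,-1,0,0,0,1, 0.2,-1,-1,0,0,0,1, 0.3,-1.4,0,0,0,0,1, 0.4,-2,0,0,0,0,1, 0.4,-2,0,0,0,0,1, 0.4,-2,0,0,0,0,1, 0.4,-2,0,0,0,0,1, 0.4,-2,0,0,0,0,1]'
python3 -m creep '[0.4,-2,0,0,0,0,1, 0.4,-2,0,0,0,0,1, 0.4,-2,0,0,0,0,1, 0.4,-2,0,0,0,0,1, 0.4,-2,0,0,0,0,1, 0.4,-2,0,0,0,0,1, 0.4,-2,0,0,0,0,1, 0.4,-2,0,0,0,0,1, 0.3,-1.4,0,0,0,0,1, 0.2,-1,0,0,0,0,1]'
python3 t.py
python3 - <<'E'
from h import *
s=ctrl.get_state()
p=ctrl.read_camera("scene"); cv2.imwrite("pics/s4.png",cv2.resize(p["color"][150:290,240:410],(720,593),interpolation=cv2.INTER_CUBIC))
w=ctrl.read_camera("wrist"); cv2.imwrite("pics/w4.png",w["color"])
for n,q in ((p,"jar"),(p,"scale"),(w,"jar"),(w,"scale")):
    for r in ctrl.cut_out(n,q)[:2]:
        x,u,v=pts(n,r["pixels"]);print(q,r["confidence"],np.round(r["extent"]),np.median(x,0).round(1),np.percentile(x,2,0).round(),np.percentile(x,98,0).round())
E
```

```text
time_s: 16.5
tool_pos: [509.7, -46.8, 175.6]
orientation: [0.995, 0.1, -0.0, -0.0]
wrist_force: [0.4, 0.3, -3.1]
grip_width: 0.612
grip_force: 63.5
time_s: 17.33
tool_pos: [509.1, 142.0, 175.4]
orientation: [0.995, 0.101, -0.0, -0.001]
wrist_force: [0.3, -1.1, -3.7]
grip_width: 0.609
grip_force: 63.6
T [-0.032 -0.024 -0.031] F [ 0.3 -1.1 -3.7] z 175.4 yaw 0.203 j [-0.47  0.54  0.21  1.92 -0.17  0.7  -1.52] t 17.3333
jar 0.74 [304. 207.  24.  28.] [488.2 159.5 157.4] [477. 119.  86.] [537. 175. 203.]
jar 0.44 [354. 207.  25.  14.] [ 506.9 -177.2   11.8] [ 450. -261.   -1.] [ 571. -130.   26.]
scale 0.69 [310. 240.  84.  61.] [443.7 208.2  56. ] [344.  96.   7.] [584. 285.  87.]
jar 0.72 [313. 248. 112. 144.] [519.9 145.7 201.7] [487. 120. 135.] [537. 169. 203.]
jar 0.49 [310. 264. 109. 113.] [524.  146.3 201.2] [484. 119. 172.] [535. 170. 203.]
scale 0.8 [291. 199. 245. 257.] [537.3 196.3  63.7] [379.  71.  40.] [596. 270.  86.]
```

View pics/s4.png

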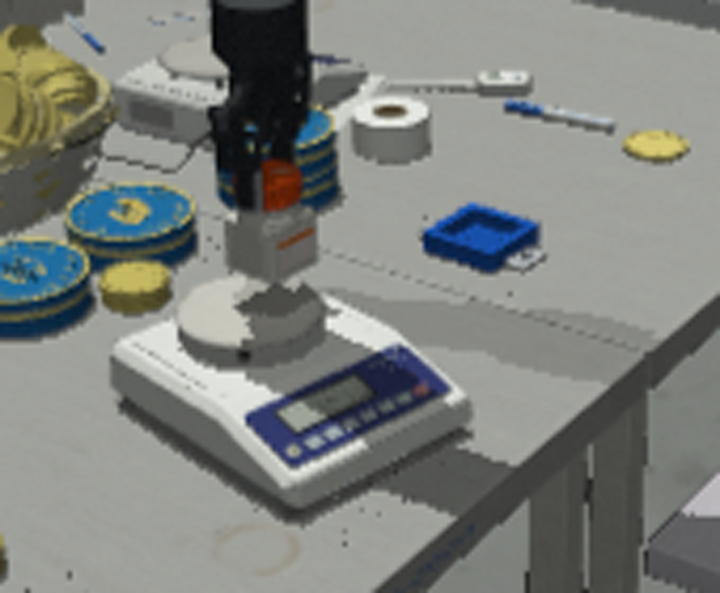

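View pics/w4.png

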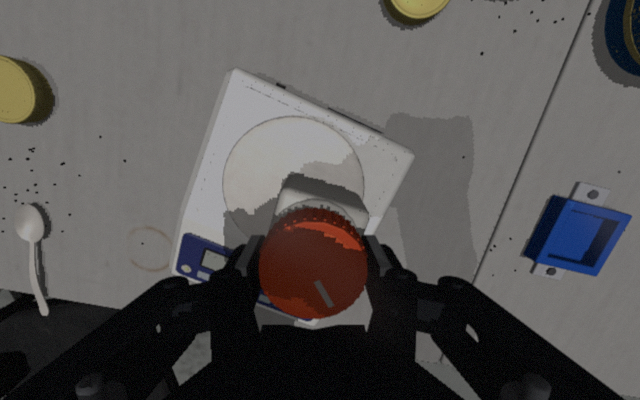

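The wrist and scene views show the jar hanging level over the pan (lid at (313,265), pan centre around (293,180) in the wrist view). I finish the sideways move and lower most of the way.

```bash
python3 -m creep '[0.26,-0.6,0,0,0,0,1, 0.26,-0.6,0,0,0,0,1, 0.26,-0.58,0,0,0,0,1, 0,0,0.5,0,0,0,1, 0,0,0.5,0,0,0,1, 0,0,0.5,0,0,0,1, 0,0,0.5,0,0,0,1, 0,0,0.4,0,0,0,1, 0,0,0.3,0,0,0,1, 0,0,0,0,0,0,1]'
python3 t.py
python3 -m creep '[0,0,0.06,0,0,0,1, 0,0,0.06,0,0,0,1, 0,0,0.06,0,0,0,1, 0,0,0.06,0,0,0,1, 0,0,0.06,0,0,0,1, 0,0,0,0,0,0,1, 0,0,0,0,0,0,1, 0,0,0,0,0,0,1, 0,0,0,0,0,0,1, 0,0,0,0,0,0,1]'
python3 t.py
```

```text
time_s: 18.47
tool_pos: [513.5, 157.6, 147.2]
orientation: [0.995, 0.1, -0.001, 0.0]
wrist_force: [-0.4, -0.2, -3.3]
grip_width: 0.611
grip_force: 63.7
T [ 0.009 -0.017  0.033] F [-0.4 -0.2 -3.3] z 147.2 yaw 0.2 j [-0.48  0.59  0.2   1.92 -0.19  0.65 -1.54] t 18.4667
time_s: 19.3
tool_pos: [514.0, 157.9, 145.1]
orientation: [0.995, 0.1, 0.0, -0.0]
wrist_force: [0.4, -0.2, -4.2]
grip_width: 0.612
grip_force: 63.7
T [ 0.003 -0.025  0.041] F [ 0.4 -0.2 -4.2] z 145.1 yaw 0.2 j [-0.48  0.6   0.2   1.92 -0.19  0.64 -1.54] t 19.3
```

```bash
python3 -m creep '[0,-0.1,0.05,0,0,0,1, 0,-0.1,0.05,0,0,0,1, 0,0,0.05,0,0,0,1, 0,0,0,0,0,0,1, 0,0,0,0,0,0,1, 0,0,0,0,0,0,1, 0,0,0,0,0,0,1, 0,0,0,0,0,0,1, 0,0,0,0,0,0,1, 0,0,0,0,0,0,1]' >/dev/null
python3 t.py
python3 -m creep '[0,0,0.04,0,0,0,1, 0,0,0.04,0,0,0,1, 0,0,0,0,0,0,1, 0,0,0,0,0,0,1, 0,0,0,0,0,0,1, 0,0,0,0,0,0,1, 0,0,0,0,0,0,1, 0,0,0,0,0,0,1, 0,0,0,0,0,0,1, 0,0,0,0,0,0,1]' >/dev/null
python3 t.py
```

```text
T [-0.05  -0.011  0.023] F [-0.1 -1.2 -3.6] z 143.6 yaw 0.2 j [-0.49  0.6   0.2   1.92 -0.19  0.64 -1.54] t 20.1333
T [-0.424  0.395 -0.007] F [-2.1 -1.4  4.8] z 142.9 yaw 0.2 j [-0.49  0.6   0.2   1.92 -0.19  0.64 -1.54] t 20.9667
```

Firm contact with the pan, about 9 N. Releasing.

```bash
python3 -m creep '[0,0,0,0,0,0,0.3, 0,0,0,0,0,0,0.25, 0,0,0,0,0,0,0.2, 0,0,0,0,0,0,0, 0,0,0,0,0,0,0, 0,0,0,0,0,0,0, 0,0,0,0,0,0,0, 0,0,-0.5,0,0,0,0, 0,0,-1,0,0,0,0, 0,0,-1,0,0,0,0]'
python3 -m creep '[0,0,-2,0,0,0,0, 0,0,-2,0,0,0,0, 0,0,-2,0,0,0,0, 0,0,-2,0,0,0,0, 0,0,-2,0,0,0,0, 0,0,-2,0,0,0,0, 0,0,-2,0,0,0,0, 0,0,-1,0,0,0,0, 0,0,0,0,0,0,0, 0,0,0,0,0,0,0]'
python3 - <<'E'
from h import *
w=ctrl.read_camera("wrist");p=ctrl.read_camera("scene"); 
a=cv2.resize(p["color"][150:290,240:410],(486,400));cv2.imwrite("pics/f.png",np.hstack([cv2.resize(w["color"],(310,400))[:, :310],a]))
for q in("jar_lid","scale"):
    for r in ctrl.cut_out(w,q)[:1]:
        x,u,v=pts(w,r["pixels"]); t=x[x[:,2]>163] if q=="jar_lid" else x[(x[:,2]>80)&(x[:,2]<92)]
        print(q,r["confidence"],cv2.minEnclosingCircle(t[:,:2].astype(np.float32)),np.median(t,0))
E
```

```text
time_s: 21.8
tool_pos: [513.5, 159.8, 168.5]
orientation: [0.995, 0.1, -0.0, 0.0]
wrist_force: [0.3, 0.1, 0.2]
grip_width: 1.002
grip_force: 0.0
time_s: 22.63
tool_pos: [513.5, 159.9, 318.1]
orientation: [0.995, 0.1, 0.0, -0.0]
wrist_force: [-0.1, -0.4, -0.5]
grip_width: 1.004
grip_force: 0.0
jar_lid 0.94 ((512.6372680664062, 159.5198516845703), 27.44412612915039) [513.92135696 159.67342116 169.80604528]
scale 0.61 ((515.7327270507812, 163.8000946044922), 62.23833084106445) [536.98771219 178.15752831  85.12503501]
```

View pics/f.png

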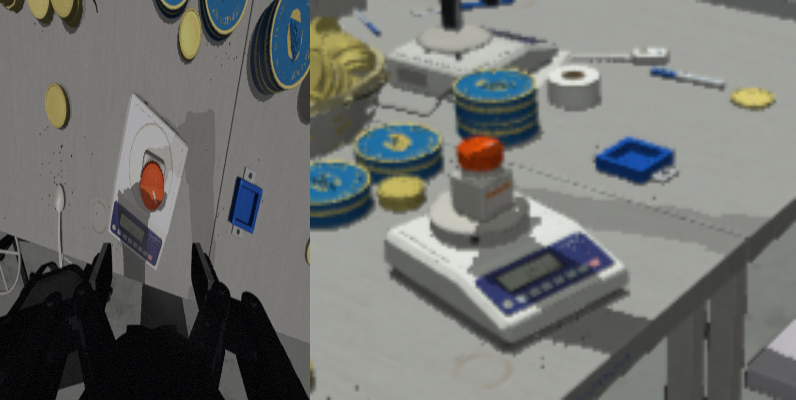

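The jar stands upright on the pan, about 5 mm from its centre (lid at (480,155) in the right half), and the gripper is clear.

```bash
python3 -c "
from plant import ctrl
print(ctrl.close_job())"
```

```text
the job is handed in; nothing more can be done
None
```

The job is handed in, with no verdict returned: the lid was tightened to about 0.44 N m in the nest, and the jar stands upright on the scale pan about 5 mm from its centre, with the gripper clear and no other item on the table touched.

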